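# Line up the food tins by height on the coaster board

### The job

Tidy the four food tins into a row on the wooden board: stand one tin upright in the middle of each coaster, in order of height, with the tallest next to the lidded pot and the shortest next to the blue cup. Leave the pot and the cup where they are, and do not knock anything over.

Things in the scene. Friction and masses are not known exactly. Their poses are not given: they have to be found in the camera images.
- tin_green: green closed round food tin with a cream band around its waist and a plain flat green top, the tallest of the four: 125 mm tall, 54 mm across all the way up; loose, rigid, 0.1 to 0.4 kg. It starts standing upright on the table, nearer the robot than the board. Origin: centre of its underside; z up along its axis.
- tin_orange: orange closed round food tin with a cream band around its waist and a plain flat orange top, the second tallest of the four: 105 mm tall, 54 mm across all the way up; loose, rigid, 0.1 to 0.4 kg. It starts standing upright on the table, nearer the robot than the board. Origin: centre of its underside; z up along its axis.
- tin_purple: purple closed round food tin with a cream band around its waist and a plain flat purple top, the third tallest of the four: 85 mm tall, 54 mm across all the way up; loose, rigid, 0.1 to 0.4 kg. It starts standing upright on the table, nearer the robot than the board. Origin: centre of its underside; z up along its axis.
- tin_black: black closed round food tin with a cream band around its waist and a plain flat black top, the shortest of the four: 65 mm tall, 54 mm across all the way up; loose, rigid, 0.1 to 0.4 kg. It starts standing upright on the table, nearer the robot than the board. Origin: centre of its underside; z up along its axis.
- coaster_white: white round coaster, 66 mm across, 5 mm thick, fixed on a low dark wooden board (580 x 110 x 10 mm, fixed). The four lie in one straight row along the board, centres 85 mm apart, in an order that changes; colour means nothing. Origin: centre of its underside, 10 mm above the table; its flat top is 15 mm above the table. z up, x across the row, y along it.
- coaster_blue: blue round coaster, 66 mm across, 5 mm thick, fixed on a low dark wooden board (580 x 110 x 10 mm, fixed). The four lie in one straight row along the board, centres 85 mm apart, in an order that changes; colour means nothing. Origin: centre of its underside, 10 mm above the table; its flat top is 15 mm above the table. z up, x across the row, y along it.
- coaster_grey: grey round coaster, 66 mm across, 5 mm thick, fixed on a low dark wooden board (580 x 110 x 10 mm, fixed). The four lie in one straight row along the board, centres 85 mm apart, in an order that changes; colour means nothing. Origin: centre of its underside, 10 mm above the table; its flat top is 15 mm above the table. z up, x across the row, y along it.
- coaster_yellow: yellow round coaster, 66 mm across, 5 mm thick, fixed on a low dark wooden board (580 x 110 x 10 mm, fixed). The four lie in one straight row along the board, centres 85 mm apart, in an order that changes; colour means nothing. Origin: centre of its underside, 10 mm above the table; its flat top is 15 mm above the table. z up, x across the row, y along it.
- pot: small white ceramic pot with a terracotta lid and a bar-shaped knob on top, lid fixed on; 88 mm across, 72 mm tall with its knob, loose, about 0.45 kg. It stands on the board at one end of the row of coasters (either end), in line with them, its centre 105 mm from that of the nearest coaster. Origin: centre of its underside. It marks the tall end.
- cup: blue open plastic cup, 74 mm across, 70 mm tall, loose and light (0.1 kg). It stands on the board at the other end of the row, its centre 105 mm from that of the nearest coaster. Origin: centre of its underside. It marks the short end.
Mind the look-alikes: they are no part of the job. Leave any yellow look-alike of the tin_purple alone.

How it is judged:
By the outcome, as a careful person would: the job done as asked, in the order asked, and still so for the second after the job is handed in, with the robot touching nothing.
It also fails if it takes over 120 s, if anything falls off the work surface, if the arm or the gripper's body presses on something with over 40 N, if the wrist force passes 120 N, or if a joint passes its speed limit or range.

### The arm

A 6-joint arm with a two-finger parallel gripper is mounted at the origin on the work surface. World frame = base frame: x ahead of the robot, y to its left, z up, the work surface at z = 0. Lengths are in m, angles in rad, forces in N, time in s.
With the tool pointing down it reaches from about 0.375 to 0.9 m from the base axis. Payload 3.1 kg.
Tool frame: the origin (TCP) lies midway between the tips of the shut fingers; the grasp point (between the pads) lies 19 mm behind it (ctrl.grip_point_offset is the distance from the TCP to the grasp point, in m); z points along the fingers, y is the line along which they close (so a half turn about z gives the same grasp; the last joint's range is limited). The gripper opens to 85 mm and grips with 20 to 120 N. Pads are 22 mm wide; open, the fingers measure 114 mm over their backs; the gripper's body (76 mm by 85 mm) begins 54 mm behind the grasp point. The pads swing forward as they close: fully open they stand 13 mm farther back than shut.
Start: joints at [-0.178, 0.527, 1.433, -0, 1.181, -0.178], TCP at [0.625, 0, 0.211] pointing down, gripper open.
Joint ranges: [-3.08, 3.08], [-0.75, 2.2], [0.22, 2.44], [-1.43, 4.57], [0, 2.65], [-2.85, 2.85]. Speed limits (rad/s): [2.79, 2.79, 3.14, 3.14, 3.14, 3.14].

### API

Orientations are given as [roll, pitch, yaw] about the fixed x, y, z axes, in that order (R = Rz(yaw) Ry(pitch) Rx(roll)).
In Python, from plant import monitor, cams, ticket, ctrl gives the robot as it stands. The module is installed in compiled form; this text tells all that it offers.
- The arm moves only by the shell command python3 -m inch 'ROWS'. ROWS is JSON, one flat list of numbers, 5 for each row, row after row: the shift along the tool's x, y, z in units of 400 mm (1.0 is 400 mm), then the turn about the tool's z in units of 0.5 rad (1.0 is 0.5 rad), then the opening, from -1 (shut) to 1 (fully open). A call has 1 to 12 rows; each row is the pose to reach, as a shift and turn from the pose commanded when the call began, along the tool's axes at that moment; what a row does not reach only later rows make up. A row lasts 1/8 s, in which the tool goes at most 62.5 mm and 10.7 degrees, less where a joint would pass 70% of its speed; a pose out of reach is approached as far as the arm can. A call with a number of a shift or a turn outside -1 to 1 is refused whole. A call with a gripper value outside its range is refused whole. The fingers move at their own pace and stop on an object; the grip force is fixed at half the most. Time passes only in rows, so rows that repeat a pose let the fingers close. It gives the time, the measured TCP pose, the force, the opening and the grip force at its end, in the units of the state.
- monitor.state(): the state, without advancing time (a new reading comes with each control period).
- cams.read_camera(name): name is "scene" or "side" or "wrist"; returns (picture, depth): 384x512x3 uint8, red, green, blue; 384x512 float32, m along the optical axis (not along the pixel's ray), 0 where there is no reading.
- cams.camera_params(name): a dict with "mtx" (3x3 intrinsics, pixels), "rvec" (rotation vector, rad) and "tvec" (3), from world to camera coordinates, as OpenCV has them. Camera axes: x right, y down, z forward; pixel columns grow to the right and rows downward; lengths in m; the calibration is good to about 2 mm. A picture is of the moment at which its call begins: read the wrist's pose just before it. camera_params takes no time and is no camera call; for the wrist camera it gives the pose at the moment of the call.
- ticket.job_done(): hands the job in; it is judged then, once.
The state is a dict: "clock": time; "q": joint angles; "joint_vel": joint speeds; "joint_efforts": joint torques, N m; "tool_pos": TCP position; "orientation": TCP orientation; "contact_force": force on the tool from outside, world axes, zero at the start; "moment": the same for the moment, N m; "opening": finger opening in m; "grasp_force": force on a finger pad.
Only numpy, scipy, OpenCV 4.12 (cv2) and the standard library are available. Lean on these libraries where they do the work, as an engineer would, in place of code of your own. Each camera call takes 0.05 s, during which the arm holds its last target. There are 200 camera calls.

## Working session

There is one attempt and no reset: what is moved stays moved. The work goes in short steps, Python scripts to look and compute and a shell command to move; the robot and the scene stay as the last step left them, time stands still between calls to the robot, and variables do not carry over. Pictures are saved under pics/ and viewed, at most 14 in all, crops included, and the job is handed in when it is done.

```bash
mkdir -p pics; cat > h.py <<'E'
import numpy as np, cv2
from plant import monitor, cams, ticket, ctrl
def cam(n):
    p=cams.camera_params(n); im,d=cams.read_camera(n)
    R=cv2.Rodrigues(np.array(p["rvec"],float))[0]
    return im,d,np.array(p["mtx"],float),R,np.array(p["tvec"],float).ravel()
def ray(u,v,z,K,R,t):
    c=-R.T@t; w=R.T@np.linalg.solve(K,[u,v,1.]); return c+w*(z-c[2])/w[2]
def cloud(d,K,R,t):
    v,u=np.mgrid[:d.shape[0],:d.shape[1]]
    P=np.linalg.solve(K,np.stack([u.ravel()*d.ravel(),v.ravel()*d.ravel(),d.ravel()]))
    return (R.T@(P-t[:,None])).T.reshape(*d.shape,3)
def save(n,im): cv2.imwrite("pics/"+n,cv2.cvtColor(im,cv2.COLOR_RGB2BGR))
E
python3 - <<'E'
from h import *
ims=[]
for n in("scene","side"):
    im,d,K,R,t=cam(n); save(n+"0.png",im); np.savez(n+".npz",im=im,d=d,K=K,R=R,t=t); print(n,-R.T@t)
s=monitor.state(); print(s["tool_pos"],s["orientation"],s["opening"],ctrl.grip_point_offset)
E
```

```text
scene [0.85452987 0.56493498 0.79231278]
side [ 0.21853927 -0.62452291  0.53082505]
[6.24328147e-01 1.47043319e-04 2.09944878e-01] [-3.13971179e+00 -3.35202772e-04  1.57077413e+00] 0.08563959476984936 0.0187
```

View pics/scene0.png

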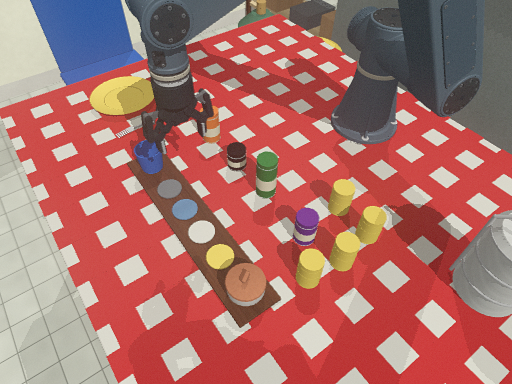

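View pics/side0.png

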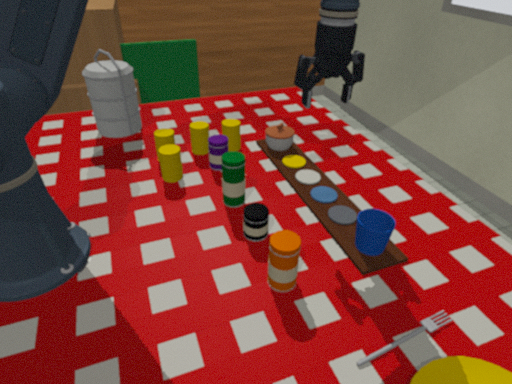

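Scene view: the coasters are grey (168,188), blue (185,209), white (202,231) and yellow (220,256). The pot is at (245,283), so that is the tall end, and the cup is at (150,157). The tins are orange (212,125), black (236,156), green (266,175) and purple (306,226).

What could be taken for the purple tin: yellow tins at (342,197), (371,225), (345,251) and (310,268). I choose the only purple one, at (306,226), and will check it in a crop.

```bash
cat > meas.py <<'E'
from h import *
H={"orange":((8,20),.105),"black":(None,.065),"green":((45,80),.125),"purple":((128,150),.085),"yellow":((22,33),.085)}
def tops(im,d,K,R,t,name,rng,h):
    P=cloud(d,K,R,t); hsv=cv2.cvtColor(im,cv2.COLOR_RGB2HSV); z=P[...,2]
    m=(abs(z-h)<.006)&(d>0)&(P[...,0]>.25)&(P[...,0]<.95)&(abs(P[...,1])<.5)
    m&= (hsv[...,2]<60) if rng is None else (hsv[...,0]>=rng[0])&(hsv[...,0]<=rng[1])&(hsv[...,1]>80)
    n,l,s,c=cv2.connectedComponentsWithStats(m.astype(np.uint8))
    for i in range(1,n):
        if s[i,4]<25: continue
        q=np.array([ray(u,v,h,K,R,t)[:2] for v,u in np.argwhere(l==i)],np.float32)
        (cx,cy),r=cv2.minEnclosingCircle(q); e=cv2.fitEllipse(cv2.convexHull(q)) if len(q)>20 else None
        print(name,"px",c[i].round(),"n",s[i,4],"circ",round(cx,4),round(cy,4),"r",round(r,4),"mean",q.mean(0).round(4), "zmed",P[l==i][:,2].mean().round(4))
if __name__=="__main__":
    for n in("scene","side"):
        f=np.load(n+".npz"); a=[f[k] for k in("im","d","K","R","t")]; print(n)
        for k,(r,h) in H.items(): tops(*a,k,r,h)
        im,d,K,R,t=a
        # coasters: seeded flood of similar colour, ray on z=.015
        seeds={"scene":dict(grey=(168,188),blue=(185,209),white=(202,231),yellow=(220,256)),"side":dict(grey=(343,215),blue=(323,194),white=(307,177),yellow=(293,161))}[n]
        for k,s in seeds.items():
            mask=np.zeros((386,514),np.uint8)
            cv2.floodFill(im.copy(),mask,s,0,(25,)*3,(25,)*3,4|cv2.FLOODFILL_FIXED_RANGE)
            vu=np.argwhere(mask[1:-1,1:-1]); q=np.array([ray(u,v,.015,K,R,t)[:2] for v,u in vu],np.float32)
            (cx,cy),r=cv2.minEnclosingCircle(q); print("coaster",k,len(q),round(cx,4),round(cy,4),"r",round(r,4),q.mean(0).round(4))
        P=cloud(d,K,R,t)
        for k,(u,v) in {"scene":dict(pot=(243,275),cup=(150,150)),"side":dict(pot=(279,128),cup=(375,218))}[n].items(): print(k,P[v,u].round(3))
    f=np.load("scene.npz"); save("crop.png",cv2.resize(f["im"][110:310,130:400],None,fx=2.9,fy=2.9))
E
python3 meas.py
```

```text
scene
orange px [215. 111.] n 48 circ 0.4355 -0.2056 r 0.0287 mean [ 0.427  -0.2027] zmed 0.1032
green px [267. 159.] n 263 circ 0.4333 0.0547 r 0.0278 mean [0.4338 0.0544] zmed 0.1242
purple px [307. 217.] n 348 circ 0.4464 0.2259 r 0.0275 mean [0.4463 0.226 ] zmed 0.0843
yellow px [344. 188.] n 295 circ 0.3133 0.2106 r 0.0286 mean [0.3136 0.2105] zmed 0.0844
yellow px [374. 216.] n 365 circ 0.316 0.3124 r 0.0285 mean [0.3167 0.3121] zmed 0.0843
yellow px [347. 242.] n 427 circ 0.4191 0.3283 r 0.0282 mean [0.4195 0.3282] zmed 0.0843
yellow px [312. 260.] n 457 circ 0.5118 0.3148 r 0.0275 mean [0.5118 0.3152] zmed 0.0844
coaster grey 352 0.6455 -0.0965 r 0.033 [ 0.6454 -0.0955]
coaster blue 405 0.6456 -0.0104 r 0.0332 [ 0.6463 -0.0106]
coaster white 457 0.6464 0.0741 r 0.0329 [0.6463 0.0744]
coaster yellow 459 0.6465 0.1584 r 0.0328 [0.6469 0.1549]
pot [0.645 0.252 0.067]
cup [ 0.63  -0.231  0.042]
side
orange px [284. 241.] n 582 circ 0.4365 -0.2221 r 0.0294 mean [ 0.4353 -0.222 ] zmed 0.1048
black px [255. 212.] n 326 circ 0.4373 -0.0833 r 0.0279 mean [ 0.4361 -0.0831] zmed 0.0647
green px [232. 158.] n 246 circ 0.4259 0.0455 r 0.0303 mean [0.4278 0.0446] zmed 0.1245
purple px [218. 140.] n 166 circ 0.4422 0.2146 r 0.0303 mean [0.4409 0.2156] zmed 0.0844
yellow px [230. 123.] n 134 circ 0.5056 0.3052 r 0.0308 mean [0.506  0.3054] zmed 0.0844
yellow px [199. 125.] n 144 circ 0.4142 0.3182 r 0.0325 mean [0.414  0.3189] zmed 0.0842
yellow px [164. 133.] n 148 circ 0.3122 0.3025 r 0.0297 mean [0.3119 0.3022] zmed 0.0844
yellow px [168. 150.] n 213 circ 0.306 0.2021 r 0.0321 mean [0.308  0.2019] zmed 0.0844
coaster grey 400 0.6448 -0.0991 r 0.0334 [ 0.644  -0.0996]
coaster blue 320 0.6445 -0.0135 r 0.0334 [ 0.6442 -0.0144]
coaster white 245 0.6446 0.071 r 0.032 [0.6439 0.0701]
coaster yellow 181 0.6449 0.1551 r 0.0314 [0.6444 0.1526]
pot [0.642 0.259 0.069]
cup [ 0.665 -0.18   0.06 ]
```

View pics/crop.png

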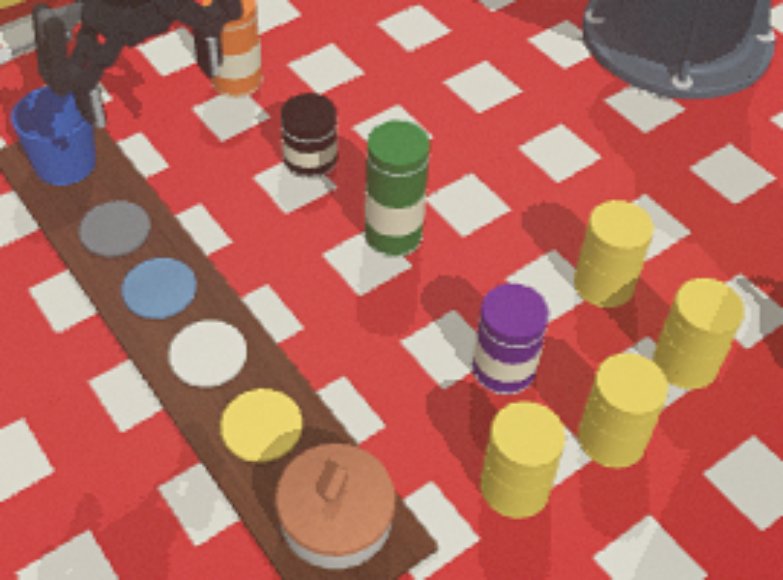

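The crop confirms the purple tin at (306,226) is distinct from the four plain yellow look-alikes. The tools' axes work out as tool x = world +y, tool y = world +x (the closing line), and z = down. I'll move above green and measure again with the wrist camera.

```bash
python3 -m inch '[0.03,-0.1,0,0,1, 0.06,-0.2,0,0,1, 0.08,-0.3,0,0,1, 0.1,-0.4,0,0,1, 0.125,-0.4875,0,0,1, 0.125,-0.4875,0,0,1, 0.125,-0.4875,0,0,1, 0.125,-0.4875,0,0,1]'
python3 - <<'E'
from h import *
import meas
im,d,K,R,t=cam("wrist"); save("w1.png",im); np.savez("wrist.npz",im=im,d=d,K=K,R=R,t=t); print(-R.T@t)
for k,(r,h) in meas.H.items(): meas.tops(im,d,K,R,t,k,r,h)
a=cam("scene")
print("scene"); [meas.tops(*a,k,*meas.H[k]) for k in("orange","black","green")]
E
```

```text
clock: 1.1
tool_pos: [0.4314, 0.0497, 0.2109]
orientation: [3.14, 0.0, 1.57]
contact_force: [0.6, -0.2, 0.5]
opening: 0.0854
grasp_force: 0.0
[0.43154707 0.12692779 0.37384759]
black px [263. 269.] n 1194 circ 0.4396 -0.0731 r 0.0279 mean [ 0.44   -0.0729] zmed 0.0645
green px [258. 187.] n 2380 circ 0.4327 0.0528 r 0.027 mean [0.4325 0.0533] zmed 0.1247
purple px [271.  10.] n 1053 circ 0.445 0.2144 r 0.0247 mean [0.4449 0.2077] zmed 0.0845
yellow px [126.  19.] n 2217 circ 0.3132 0.2061 r 0.0275 mean [0.3134 0.2008] zmed 0.0845
scene
orange px [209. 111.] n 189 circ 0.4406 -0.2144 r 0.0292 mean [ 0.4402 -0.2136] zmed 0.1039
green px [267. 159.] n 264 circ 0.4335 0.0546 r 0.0278 mean [0.4339 0.0543] zmed 0.1241
```

View pics/w1.png

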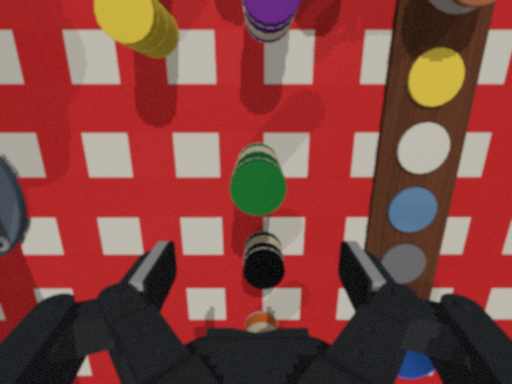

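The wrist view shows the green top at (258,187) with radius 27.0 mm, which matches its size exactly. The fingers have free space on both sides of it. Now I'll grasp it, and measure the coasters from this same picture.

```bash
python3 -m inch '[0.0075,0.007,0.08,0,1, 0.0075,0.007,0.16,0,1, 0.0075,0.007,0.24,0,1, 0.0075,0.007,0.31,0,1, 0.0075,0.007,0.349,0,1, 0.0075,0.007,0.349,0,1, 0.0075,0.007,0.349,0,-1, 0.0075,0.007,0.349,0,-1, 0.0075,0.007,0.349,0,-1, 0.0075,0.007,0.349,0,-1, 0.0075,0.007,0.349,0,-1, 0.0075,0.007,0.349,0,-1]'
python3 - <<'E'
from h import *
f=np.load("wrist.npz"); im,d,K,R,t=[f[k] for k in("im","d","K","R","t")]
for k,s in dict(grey=(404,263),blue=(412,209),white=(424,148),yellow=(437,77)).items():
    mask=np.zeros((386,514),np.uint8)
    cv2.floodFill(im.copy(),mask,s,0,(25,)*3,(25,)*3,4|cv2.FLOODFILL_FIXED_RANGE)
    q=np.array([ray(u,v,.015,K,R,t)[:2] for v,u in np.argwhere(mask[1:-1,1:-1])],np.float32)
    (cx,cy),r=cv2.minEnclosingCircle(q); print(k,len(q),round(cx,4),round(cy,4),"r",round(r,4))
E
```

```text
clock: 2.7
tool_pos: [0.4333, 0.053, 0.0722]
orientation: [3.14, 0.0, 1.571]
contact_force: [-2.3, -0.2, 7.0]
opening: 0.0527
grasp_force: 62.1
grey 1268 0.6456 -0.0969 r 0.0332
blue 1622 0.6462 -0.012 r 0.0328
white 1948 0.646 0.0725 r 0.0322
yellow 2130 0.6463 0.1572 r 0.0321
```

```bash
python3 -m inch '[0,0,-0.06,0,-1, 0,0,-0.13,0,-1, 0,0,-0.2,0,-1, 0.04,0.08,-0.2,0,-1, 0.085,0.17,-0.2,0,-1, 0.13,0.26,-0.2,0,-1, 0.17,0.35,-0.2,0,-1, 0.21,0.43,-0.2,0,-1, 0.24,0.495,-0.2,0,-1, 0.261,0.533,-0.2,0,-1, 0.261,0.533,-0.2,0,-1, 0.261,0.533,-0.2,0,-1]'
python3 - <<'E'
from h import *
import meas
a=cam("wrist"); save("w2.png",a[0])
meas.tops(*a,"green",(45,80),.125+.08); meas.tops(*cam("scene"),"green",(45,80),.205); s=monitor.state(); print(s["opening"],s["tool_pos"])
E
```

```text
clock: 4.2
tool_pos: [0.6445, 0.1571, 0.1507]
orientation: [-3.139, 0.0, 1.571]
contact_force: [-0.1, -0.8, -1.7]
opening: 0.0528
grasp_force: 64.0
green px [257. 277.] n 9347 circ 0.6448 0.1583 r 0.0273 mean [0.645  0.1594] zmed 0.2032
green px [217. 207.] n 355 circ 0.6444 0.1612 r 0.0275 mean [0.6432 0.1641] zmed 0.2029
0.052653875491678125 [0.64477692 0.15700511 0.15103721]
```

View pics/w2.png

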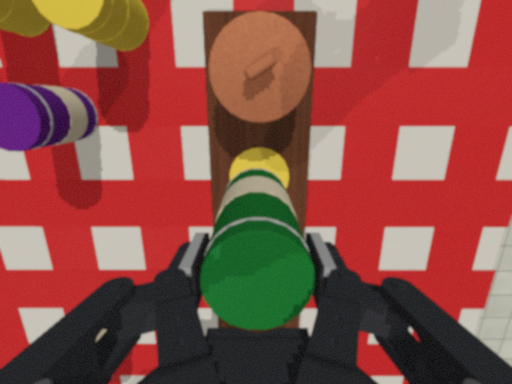

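The wrist view shows green held upright over the yellow coaster, its top at (257,277) and centre within 1.5 mm of the target. I'll lower it and release.

```bash
python3 -m inch '[0,0.003,0.05,0,-1, 0,0.003,0.1,0,-1, 0,0.003,0.13,0,-1, 0,0.003,0.15,0,-1, 0,0.003,0.161,0,-1, 0,0.003,0.161,0,-1, 0,0.003,0.161,0,-1, 0,0.003,0.161,0,0.5, 0,0.003,0.161,0,1, 0,0.003,0.161,0,1, 0,0.003,0.161,0,1, 0,0.003,0.161,0,1]'
python3 -m inch '[0,0,-0.05,0,1, 0,0,-0.13,0,1, 0,0,-0.22,0,1, 0,0,-0.31,0,1, 0,0,-0.31,0,1, -0.1,-0.06,-0.31,0,1, -0.2,-0.12,-0.31,0,1, -0.3,-0.18,-0.31,0,1, -0.4,-0.24,-0.31,0,1, -0.5,-0.3,-0.31,0,1, -0.5,-0.3,-0.31,0,1, -0.5,-0.3,-0.31,0,1]'
python3 - <<'E'
from h import *
import meas
a=cam("wrist"); 
for k in("orange","black","green"): meas.tops(*a,k,*meas.H[k])
a=cam("scene"); meas.tops(*a,"green",(45,80),.140); meas.tops(*a,"orange",*meas.H["orange"]); print(monitor.state()["tool_pos"])
E
```

```text
clock: 5.8
tool_pos: [0.6472, 0.1574, 0.0868]
orientation: [3.142, -0.0, 1.571]
contact_force: [0.5, -0.6, -0.4]
opening: 0.0853
grasp_force: 0.0
clock: 7.3
tool_pos: [0.5272, -0.0424, 0.2107]
orientation: [-3.142, -0.001, 1.57]
contact_force: [0.2, -0.2, -0.4]
opening: 0.0852
grasp_force: 0.0
orange px [186. 322.] n 1086 circ 0.4412 -0.2138 r 0.028 mean [ 0.4439 -0.2105] zmed 0.1043
black px [184. 201.] n 1482 circ 0.443 -0.0746 r 0.0274 mean [ 0.4421 -0.0741] zmed 0.0646
green px [216. 226.] n 437 circ 0.6467 0.1583 r 0.028 mean [0.6478 0.1583] zmed 0.1393
orange px [209. 111.] n 189 circ 0.4393 -0.2128 r 0.0296 mean [ 0.4397 -0.2132] zmed 0.1039
[ 0.52765927 -0.04174486  0.21074977]
```

```bash
python3 -m inch '[-0.09,-0.045,0,0,1, -0.18,-0.09,0,0,1, -0.27,-0.14,0,0,1, -0.36,-0.18,0,0,1, -0.431,-0.218,0,0,1, -0.431,-0.218,0,0,1, -0.431,-0.218,0,0,1]'
python3 - <<'E'
from h import *
import meas
a=cam("wrist")
for k in("orange","black"): meas.tops(*a,k,*meas.H[k])
print(monitor.state()["tool_pos"])
E
```

```text
clock: 8.28
tool_pos: [0.4406, -0.2139, 0.2107]
orientation: [3.142, -0.001, 1.572]
contact_force: [-0.2, 0.6, 1.2]
opening: 0.0856
grasp_force: 0.0
orange px [255. 187.] n 2134 circ 0.4393 -0.2171 r 0.0271 mean [ 0.4391 -0.2164] zmed 0.1046
black px [257.  41.] n 2330 circ 0.4407 -0.0776 r 0.0262 mean [ 0.4404 -0.0769] zmed 0.0647
[ 0.44056221 -0.21371767  0.21071198]
```

```bash
python3 -m inch '[-0.004,-0.002,0.09,0,1, -0.004,-0.002,0.18,0,1, -0.004,-0.002,0.27,0,1, -0.004,-0.002,0.35,0,1, -0.004,-0.002,0.3865,0,1, -0.004,-0.002,0.3865,0,1, -0.004,-0.002,0.3865,0,-1, -0.004,-0.002,0.3865,0,-1, -0.004,-0.002,0.3865,0,-1, -0.004,-0.002,0.3865,0,-1, -0.004,-0.002,0.3865,0,-1, -0.004,-0.002,0.3865,0,-1]'
python3 -m inch '[0,0,-0.06,0,-1, 0,0,-0.13,0,-1, 0,0,-0.2,0,-1, 0,0,-0.25,0,-1, 0,0,-0.25,0,-1]'
```

```text
clock: 9.82
tool_pos: [0.4398, -0.2171, 0.0577]
orientation: [3.14, 0.002, 1.571]
contact_force: [-1.2, 0.5, 5.7]
opening: 0.0525
grasp_force: 61.9
clock: 10.45
tool_pos: [0.44, -0.2173, 0.1579]
orientation: [3.138, 0.003, 1.571]
contact_force: [0.8, 0.2, -2.5]
opening: 0.0526
grasp_force: 63.6
```

```bash
python3 -m inch '[0.08,0.055,0,0,-1, 0.16,0.115,0,0,-1, 0.24,0.17,0,0,-1, 0.32,0.23,0,0,-1, 0.4,0.29,0,0,-1, 0.48,0.345,0,0,-1, 0.56,0.4,0,0,-1, 0.63,0.45,0,0,-1, 0.69,0.495,0,0,-1, 0.7225,0.518,0,0,-1, 0.7225,0.518,0,0,-1, 0.7225,0.518,0,0,-1]'
python3 - <<'E'
from h import *
import meas
a=cam("wrist"); meas.tops(*a,"orange",(8,20),.206);meas.tops(*a,"green",(45,80),.140); s=monitor.state(); print(s["opening"],s["tool_pos"])
E
```

```text
clock: 11.95
tool_pos: [0.6453, 0.0715, 0.1556]
orientation: [-3.14, 0.0, 1.57]
contact_force: [-0.2, -0.0, -1.9]
opening: 0.0526
grasp_force: 63.7
orange px [257. 271.] n 8661 circ 0.6459 0.0732 r 0.027 mean [0.6458 0.0745] zmed 0.2028
green px [259.  89.] n 6429 circ 0.6469 0.1561 r 0.0267 mean [0.6469 0.157 ] zmed 0.1398
0.052543943131585426 [0.64543157 0.07138417 0.15587167]
```

```bash
python3 -m inch '[0,0.001,0.07,0,-1, 0,0.001,0.14,0,-1, 0,0.001,0.18,0,-1, 0,0.001,0.2,0,-1, 0,0.001,0.2095,0,-1, 0,0.001,0.2095,0,-1, 0,0.001,0.2095,0,-1, 0,0.001,0.2095,0,0.5, 0,0.001,0.2095,0,1, 0,0.001,0.2095,0,1, 0,0.001,0.2095,0,1, 0,0.001,0.2095,0,1]'
python3 -m inch '[0,0,-0.05,0,1, 0,0,-0.13,0,1, 0,0,-0.22,0,1, 0,0,-0.31,0,1, 0,0,-0.345,0,1, 0,0,-0.345,0,1, 0.07,-0.1,-0.345,0,1, 0.14,-0.2,-0.345,0,1, 0.21,-0.3,-0.345,0,1, 0.28,-0.4,-0.345,0,1, 0.345,-0.507,-0.345,0,1, 0.345,-0.507,-0.345,0,1]'
python3 -m inch '[0,0,0,0,1, 0,0,0,0,1]'
python3 - <<'E'
from h import *
import meas
a=cam("wrist"); save("w3.png",a[0]); meas.tops(*a,"purple",*meas.H["purple"]);meas.tops(*a,"yellow",*meas.H["yellow"])
a=cam("scene"); meas.tops(*a,"green",(45,80),.140); meas.tops(*a,"orange",(8,20),.120); print(monitor.state()["tool_pos"])
E
```

```text
clock: 13.5
tool_pos: [0.6468, 0.0724, 0.0724]
orientation: [3.142, 0.0, 1.571]
contact_force: [-0.2, -0.0, 1.2]
opening: 0.085
grasp_force: 0.0
clock: 15.0
tool_pos: [0.4387, 0.2113, 0.2085]
orientation: [-3.134, 0.001, 1.574]
contact_force: [1.1, -0.7, -0.2]
opening: 0.0855
grasp_force: 0.0
clock: 15.25
tool_pos: [0.4451, 0.2099, 0.2099]
orientation: [-3.141, 0.0, 1.57]
contact_force: [0.5, -0.1, -0.2]
opening: 0.0852
grasp_force: 0.0
purple px [256. 165.] n 1911 circ 0.4454 0.2249 r 0.0269 mean [0.4448 0.2254] zmed 0.0847
yellow px [228.  60.] n 2663 circ 0.4181 0.3257 r 0.0267 mean [0.4182 0.3266] zmed 0.0847
yellow px [324.  75.] n 2549 circ 0.5099 0.3127 r 0.0268 mean [0.5098 0.3137] zmed 0.0847
yellow px [122.  79.] n 2638 circ 0.3161 0.3105 r 0.0278 mean [0.316  0.3104] zmed 0.0845
yellow px [133. 180.] n 1948 circ 0.313 0.2095 r 0.028 mean [0.3133 0.2096] zmed 0.0845
green px [216. 226.] n 436 circ 0.6485 0.1579 r 0.0282 mean [0.6476 0.1585] zmed 0.1393
orange px [197. 205.] n 376 circ 0.6472 0.0738 r 0.0285 mean [0.6468 0.074 ] zmed 0.1191
[0.44498135 0.20983433 0.21007096]
```

View pics/w3.png

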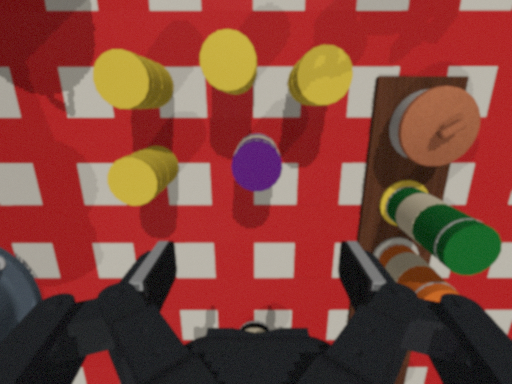

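The wrist view shows purple at (256,165), upright and clear of the yellow look-alikes by about 75 mm or more. Green and orange are standing on their coasters. Now I'll grasp purple.

```bash
python3 -m inch '[0.035,0.0025,0.05,0,1, 0.035,0.0025,0.14,0,1, 0.035,0.0025,0.23,0,1, 0.035,0.0025,0.32,0,1, 0.035,0.0025,0.4,0,1, 0.035,0.0025,0.4355,0,1, 0.035,0.0025,0.4355,0,1, 0.035,0.0025,0.4355,0,-1, 0.035,0.0025,0.4355,0,-1, 0.035,0.0025,0.4355,0,-1, 0.035,0.0025,0.4355,0,-1, 0.035,0.0025,0.4355,0,-1]'
python3 -m inch '[0,0,0,0,-1, 0,0,-0.06,0,-1, 0,0,-0.13,0,-1, 0,0,-0.2,0,-1, 0,0,-0.25,0,-1, 0,0,-0.25,0,-1]'
```

```text
clock: 16.85
tool_pos: [0.4457, 0.2247, 0.0377]
orientation: [3.139, -0.001, 1.571]
contact_force: [-1.7, 1.2, 5.5]
opening: 0.0527
grasp_force: 62.0
clock: 17.6
tool_pos: [0.4461, 0.2248, 0.138]
orientation: [3.137, -0.001, 1.571]
contact_force: [0.0, -0.2, -1.5]
opening: 0.0524
grasp_force: 63.2
```

```bash
python3 -m inch '[-0.09,0,0,0,-1, -0.19,0,0,0,-1, -0.29,0.02,0,0,-1, -0.39,0.05,0,0,-1, -0.48,0.1,0,0,-1, -0.56,0.16,0,0,-1, -0.592,0.24,0,0,-1, -0.592,0.33,0,0,-1, -0.592,0.41,0,0,-1, -0.592,0.47,0,0,-1, -0.592,0.5035,0,0,-1, -0.592,0.5035,0,0,-1]'
python3 -m inch '[0,0,0,0,-1]'
python3 - <<'E'
from h import *
import meas
a=cam("wrist"); meas.tops(*a,"purple",(128,150),.186);meas.tops(*a,"orange",(8,20),.120); s=monitor.state(); print(s["opening"],s["tool_pos"])
E
```

```text
clock: 19.1
tool_pos: [0.6461, -0.0123, 0.1352]
orientation: [-3.14, -0.0, 1.571]
contact_force: [0.1, -0.4, -1.2]
opening: 0.0529
grasp_force: 63.2
clock: 19.23
tool_pos: [0.6448, -0.0121, 0.1356]
orientation: [-3.139, -0.0, 1.571]
contact_force: [-0.3, 0.2, -0.7]
opening: 0.0524
grasp_force: 63.2
purple px [257. 270.] n 8708 circ 0.6452 -0.0096 r 0.0272 mean [ 0.6453 -0.0086] zmed 0.1829
orange px [259.  91.] n 6438 circ 0.6464 0.0714 r 0.0269 mean [0.6463 0.0723] zmed 0.1198
0.05258383979819981 [ 0.64488806 -0.0121198   0.13583199]
```

```bash
python3 -m inch '[-0.003,0.002,0.07,0,-1, -0.003,0.002,0.14,0,-1, -0.003,0.002,0.18,0,-1, -0.003,0.002,0.2,0,-1, -0.003,0.002,0.2095,0,-1, -0.003,0.002,0.2095,0,-1, -0.003,0.002,0.2095,0,-1, -0.003,0.002,0.2095,0,0.5, -0.003,0.002,0.2095,0,1, -0.003,0.002,0.2095,0,1, -0.003,0.002,0.2095,0,1, -0.003,0.002,0.2095,0,1]'
python3 -m inch '[0,0,-0.05,0,1, 0,0,-0.13,0,1, 0,0,-0.22,0,1, 0,0,-0.31,0,1, 0,0,-0.36,0,1, 0,0,-0.36,0,1, -0.03,-0.1,-0.36,0,1, -0.06,-0.2,-0.36,0,1, -0.1,-0.3,-0.36,0,1, -0.13,-0.4,-0.36,0,1, -0.16,-0.513,-0.36,0,1, -0.16,-0.513,-0.36,0,1]'
python3 -m inch '[0,0,0,0,1, 0,0,0,0,1]'
python3 - <<'E'
from h import *
import meas
a=cam("wrist"); meas.tops(*a,"black",*meas.H["black"])
a=cam("scene"); meas.tops(*a,"purple",(128,150),.100); print(monitor.state()["tool_pos"])
E
```

```text
clock: 20.78
tool_pos: [0.6472, -0.0136, 0.0524]
orientation: [-3.142, -0.0, 1.571]
contact_force: [0.3, -0.1, -0.0]
opening: 0.0852
grasp_force: 0.0
clock: 22.28
tool_pos: [0.4376, -0.0768, 0.1956]
orientation: [-3.136, -0.002, 1.569]
contact_force: [0.1, 0.2, 0.3]
opening: 0.0854
grasp_force: 0.0
clock: 22.52
tool_pos: [0.4434, -0.0777, 0.1964]
orientation: [3.14, 0.0, 1.571]
contact_force: [1.1, 0.5, -0.1]
opening: 0.0853
grasp_force: 0.0
black px [254. 176.] n 1718 circ 0.4404 -0.0751 r 0.0266 mean [ 0.4403 -0.0748] zmed 0.0647
purple px [179. 187.] n 319 circ 0.6466 -0.0111 r 0.0288 mean [ 0.6475 -0.0113] zmed 0.0991
[ 0.44300171 -0.07752972  0.19632235]
```

```bash
python3 -m inch '[0.004,-0.004,0.05,0,1, 0.004,-0.004,0.14,0,1, 0.004,-0.004,0.23,0,1, 0.004,-0.004,0.32,0,1, 0.004,-0.004,0.4,0,1, 0.004,-0.004,0.4325,0,1, 0.004,-0.004,0.4325,0,1, 0.004,-0.004,0.4325,0,-1, 0.004,-0.004,0.4325,0,-1, 0.004,-0.004,0.4325,0,-1, 0.004,-0.004,0.4325,0,-1, 0.004,-0.004,0.4325,0,-1]'
python3 -m inch '[0,0,0,0,-1, 0,0,-0.06,0,-1, 0,0,-0.13,0,-1, 0,0,-0.2,0,-1, 0,0,-0.25,0,-1, 0,0,-0.25,0,-1]'
```

```text
clock: 24.12
tool_pos: [0.441, -0.0762, 0.0249]
orientation: [3.139, 0.001, 1.571]
contact_force: [-0.3, 0.3, 6.4]
opening: 0.052
grasp_force: 61.6
clock: 24.88
tool_pos: [0.4414, -0.0764, 0.1252]
orientation: [3.137, 0.002, 1.571]
contact_force: [0.3, 0.7, -2.6]
opening: 0.0521
grasp_force: 63.5
```

```bash
python3 -m inch '[-0.03,0.03,0,0,-1, -0.054,0.1,0,0,-1, -0.054,0.18,0,0,-1, -0.054,0.26,0,0,-1, -0.054,0.34,0,0,-1, -0.054,0.41,0,0,-1, -0.054,0.47,0,0,-1, -0.054,0.5,0,0,-1, -0.054,0.515,0,0,-1, -0.054,0.515,0,0,-1, -0.054,0.515,0,0,-1]'
python3 - <<'E'
from h import *
import meas
a=cam("wrist"); meas.tops(*a,"black",None,.165);meas.tops(*a,"purple",(128,150),.1); s=monitor.state(); print(s["opening"],s["tool_pos"])
E
```

```text
clock: 26.25
tool_pos: [0.6454, -0.0975, 0.1233]
orientation: [-3.14, -0.0, 1.571]
contact_force: [-0.8, 1.3, -1.0]
opening: 0.0518
grasp_force: 63.5
black px [257. 260.] n 8185 circ 0.6464 -0.0962 r 0.0297 mean [ 0.6459 -0.0942] zmed 0.1631
black px [181. 252.] n 68 circ 0.609 -0.0889 r 0.0043 mean [ 0.6089 -0.0891] zmed 0.165
black px [332. 252.] n 59 circ 0.6821 -0.0892 r 0.0042 mean [ 0.6825 -0.0889] zmed 0.1647
purple px [259.  92.] n 5869 circ 0.6469 -0.0143 r 0.0268 mean [ 0.6468 -0.0133] zmed 0.0997
0.05220565804139353 [ 0.64552332 -0.0975097   0.12340399]
```

```bash
python3 -m inch '[0,0.001,0.07,0,-1, 0,0.001,0.14,0,-1, 0,0.001,0.18,0,-1, 0,0.001,0.2,0,-1, 0,0.001,0.2095,0,-1, 0,0.001,0.2095,0,-1, 0,0.001,0.2095,0,-1, 0,0.001,0.2095,0,0.5, 0,0.001,0.2095,0,1, 0,0.001,0.2095,0,1, 0,0.001,0.2095,0,1, 0,0.001,0.2095,0,1]'
python3 -m inch '[0,0,-0.05,0,1, 0,0,-0.13,0,1, 0,0,-0.22,0,1, 0,0,-0.31,0,1, 0,0,-0.4,0,1, 0,-0.1,-0.4,0,1, 0,-0.2,-0.4,0,1, 0,-0.3,-0.4,0,1, 0,-0.4,-0.4,0,1, 0,-0.4,-0.4,0,1]'
python3 - <<'E'
from h import *
import meas
a=cam("scene"); save("s9.png",cv2.resize(a[0][90:340,80:420],None,fx=2.3,fy=2.3))
for k in("orange","black","green","purple"): meas.tops(*a,k,meas.H[k][0],meas.H[k][1]+.015)
b=cam("side")
for k in("orange","black","green","purple"): meas.tops(*b,k,meas.H[k][0],meas.H[k][1]+.015)
E
```

```text
clock: 27.8
tool_pos: [0.6468, -0.0976, 0.0396]
orientation: [3.142, 0.0, 1.571]
contact_force: [-0.3, -0.4, 0.2]
opening: 0.0852
grasp_force: 0.0
clock: 29.05
tool_pos: [0.4838, -0.0968, 0.2008]
orientation: [-3.14, -0.001, 1.57]
contact_force: [0.7, 1.0, 0.2]
opening: 0.0857
grasp_force: 0.0
orange px [197. 205.] n 379 circ 0.6462 0.074 r 0.0285 mean [0.6468 0.0741] zmed 0.1191
green px [216. 226.] n 437 circ 0.6466 0.1581 r 0.0278 mean [0.6476 0.1583] zmed 0.1393
purple px [179. 187.] n 316 circ 0.6471 -0.0123 r 0.0284 mean [ 0.6472 -0.0116] zmed 0.0992
orange px [312. 142.] n 218 circ 0.6407 0.0667 r 0.0315 mean [0.6405 0.0661] zmed 0.1196
black px [347. 192.] n 282 circ 0.6426 -0.1041 r 0.0288 mean [ 0.6414 -0.1038] zmed 0.0798
green px [297. 121.] n 128 circ 0.6405 0.1449 r 0.029 mean [0.6378 0.1473] zmed 0.1394
purple px [328. 166.] n 233 circ 0.6407 -0.0217 r 0.0301 mean [ 0.6405 -0.0207] zmed 0.0997
```

View pics/s9.png

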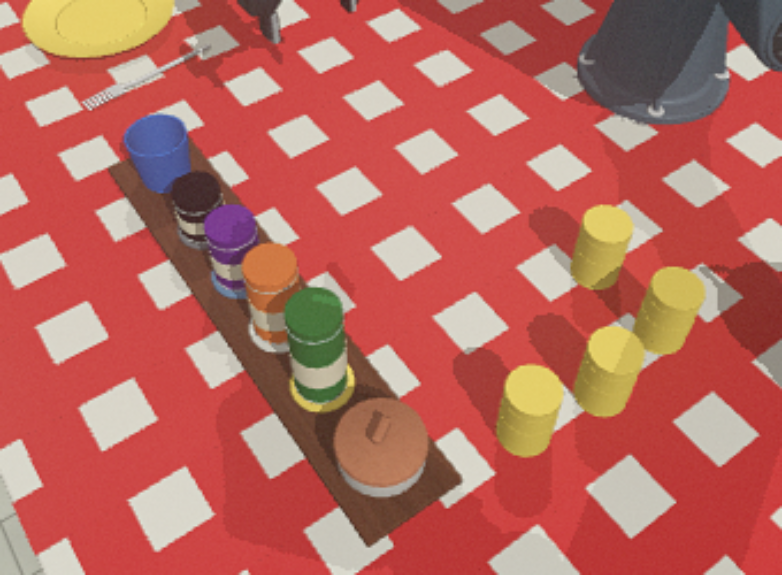

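The final view shows all four tins upright on their coasters, running green, orange, purple, black from the pot to the cup. The pot, the cup and the yellow tins are undisturbed, and the gripper is clear.

```bash
python3 -c "
from plant import ticket; print(ticket.job_done())"
```

```text
the job is handed in; nothing more can be done
None
```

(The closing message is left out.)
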